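# Make up a set of resin coasters to the gauge mark

### The job

Make up a set of coasters for a gift tube: lift the knob end of the tray's dust cover over its two bumps and slide the cover all the way open, then take coasters from the tray one at a time and lay them flat, face up, on the two already in the gauge until the top of the stack first comes level with or above the top edge of the red cursor, and no further. Lower each coaster onto the stack rather than letting it drop, leave the unused ones flat in the tray bay and the cover open, and do not disturb the jars and the mixing cup.

Things in the scene. Friction and masses are not known exactly. Their poses are not given: they have to be found in the camera images.
- tray: Fixed plywood curing tray, 242 (x) x 266 (y) mm, walls 24 high, floor 4 thick. Origin: centre of its underside on the table, z up. A 6 mm wall at x = 0 parts two bays, each 112 (x) x 250 (y) mm inside. The +x bay holds four loose coasters in a row along y, at x about 59, about 60 mm apart, under a clear sliding cover; the -x bay holds a fixed empty mould 12 mm high.
- cover_knob (a point): Top centre of the cover's yellow knob, a cylinder 24 mm across, 22 high, 57 mm above the table when the cover is flat, at mid y near its rear (+x) edge. The cover: clear sheet 120 x 266 x 3 mm, its top 35 mm above the table, on 8 mm feet running on the tray's side walls (y = +-129). The front feet are its pivot, 90 mm from the knob towards -x, 28 mm above the table.
- bump (a point): Midway between two black square-faced bumps, one on top of each side wall, 6 mm high, 8 long (x), 258 mm apart along y; axes as the tray's, point at wall-top height. They stand 2 mm on the -x side of the cover's rear (+x) feet and block them: lift the rear edge more than 6 mm (10 at the knob clears well), keep it up for at least 22 mm of travel towards -x, then it may come down.
- cover_slide (a joint): How far the cover has slid along the tray's -x direction, in m: 0 closed over the coasters, 0.116 fully open over the mould bay (end stop). Rubs with about 1 N.
- cover_tilt (a joint): Tilt of the cover about its front feet, rad: 0 flat, grows as the rear (+x) edge with the knob is lifted, at most 0.5; the bumps are cleared from about 0.06. It falls back by its own weight (about 1 N at the knob).
- gauge: Fixed set gauge: black round base 96 mm across, 10 thick, with an upright clear tube, inner diameter 54, wall 4, rim 74 mm above the table. Two full-height slots 40 mm wide, open at the top, at its +x and -x sides let fingers that grip a coaster along the gauge's x axis go down with it. Two coasters lie inside, top 31 mm above the table. Origin: centre of the underside, on the tube's axis, z up.
- mark (a point): The marked height: its z is that of the top edge of the red cursor (the point itself lies on the tube's axis; axes as the gauge's). The cursor, 24 x 10 x 8 mm, sits 32 to 42 mm from the axis on the gauge's +y side, on an upright steel strip 14 mm wide whose top is 84 mm above the table. It is set 37 to 49 mm above the top of the base and stays there.
- coaster_a: Loose cast resin coaster, deep blue with pale-blue spots, a disc 50 mm in diameter and 9 mm thick, about 19 g. Origin: centre of its underside; z up through its face. Starts in the tray's coaster bay.
- coaster_b: Loose cast resin coaster, teal with near-white spots, a disc 50 mm in diameter and 10 mm thick, about 22 g. Origin: centre of its underside; z up through its face. Starts in the tray's coaster bay.
- coaster_c: Loose cast resin coaster, dark indigo with turquoise spots, a disc 50 mm in diameter and 11 mm thick, about 24 g. Origin: centre of its underside; z up through its face. Starts in the tray's coaster bay.
- coaster_d: Loose cast resin coaster, dark teal with gold spots, a disc 50 mm in diameter and 12 mm thick, about 26 g. Origin: centre of its underside; z up through its face. Starts in the tray's coaster bay.
- coaster_e: Loose cast resin coaster, mid blue with white spots, a disc 50 mm in diameter and 10 mm thick, about 22 g. Origin: centre of its underside; z up through its face. Starts inside the gauge, on the base plate.
- coaster_f: Loose cast resin coaster, green-teal with indigo spots, a disc 50 mm in diameter and 11 mm thick, about 24 g. Origin: centre of its underside; z up through its face. Starts inside the gauge, on top of coaster_e.
- jar_blue: Bystander: blue pigment jar with white lid, 40 mm in diameter, 58 mm high. Origin: centre of its underside.
- jar_gold: Bystander: amber pigment jar with black lid, 40 mm in diameter, 58 mm high. Origin: centre of its underside.
- mixing_cup: Bystander: translucent mixing cup, 76 mm across the rim, 85 mm high, with a wooden stir stick leaning in it that reaches 127 mm high. Origin: centre of its underside.
Things that resemble listed ones, but are neither listed nor needed, are in the scene too. What is shaped like the gauge but blue or yellow is not meant.

How it is judged (in metres and radians):
On the way, in this order (a step that is already met when the one before it is completed fails the run):
1. the dust cover is lifted over its bumps and slid fully open (value of joint cover_slide above 0.095 m), for 0.2 s.
2. a coaster from the tray lies flat in the gauge ((((horizontal distance between coaster_a and gauge below 0.006 m and z of coaster_a in the frame of gauge between 0.005 and 0.072 m and angle between coaster_a's own z axis and vertical below 0.1 rad) and linear speed of coaster_a below 0.03 m/s) or ((horizontal distance between coaster_b and gauge below 0.006 m and z of coaster_b in the frame of gauge between 0.005 and 0.072 m and angle between coaster_b's own z axis and vertical below 0.1 rad) and linear speed of coaster_b below 0.03 m/s) or ((horizontal distance between coaster_c and gauge below 0.006 m and z of coaster_c in the frame of gauge between 0.005 and 0.072 m and angle between coaster_c's own z axis and vertical below 0.1 rad) and linear speed of coaster_c below 0.03 m/s) or ((horizontal distance between coaster_d and gauge below 0.006 m and z of coaster_d in the frame of gauge between 0.005 and 0.072 m and angle between coaster_d's own z axis and vertical below 0.1 rad) and linear speed of coaster_d below 0.03 m/s))), for 0.2 s.
At the end, for the whole second after the job is handed in: Cover slid 95 mm or more. Stack flat and face up in the tube, within 6 mm of its axis; its top no more than 2 mm below the mark, no coaster with its underside over 2 mm above it. Coasters e, f in the gauge, others there or flat, face up, in the tray's coaster bay. All at rest (value of joint cover_slide above 0.095 m and horizontal distance between each of coaster_e, coaster_f and gauge below 0.006 m and z of coaster_e in the frame of gauge between 0.005 and 0.072 m and angle between each of coaster_e, coaster_f's own z axis and vertical below 0.1 rad and z of coaster_f in the frame of gauge between 0.005 and 0.072 m and ((horizontal distance between coaster_a and gauge below 0.006 m and z of coaster_a in the frame of gauge between 0.005 and 0.072 m and angle between coaster_a's own z axis and vertical below 0.1 rad) or (x of coaster_a in the frame of tray between 0.02 and 0.098 m and y of coaster_a in the frame of tray between -0.105 and 0.105 m and z of coaster_a in the frame of tray below 0.008 m and angle between coaster_a's own z axis and vertical below 0.1 rad)) and ((horizontal distance between coaster_b and gauge below 0.006 m and z of coaster_b in the frame of gauge between 0.005 and 0.072 m and angle between coaster_b's own z axis and vertical below 0.1 rad) or (x of coaster_b in the frame of tray between 0.02 and 0.098 m and y of coaster_b in the frame of tray between -0.105 and 0.105 m and z of coaster_b in the frame of tray below 0.008 m and angle between coaster_b's own z axis and vertical below 0.1 rad)) and ((horizontal distance between coaster_c and gauge below 0.006 m and z of coaster_c in the frame of gauge between 0.005 and 0.072 m and angle between coaster_c's own z axis and vertical below 0.1 rad) or (x of coaster_c in the frame of tray between 0.02 and 0.098 m and y of coaster_c in the frame of tray between -0.105 and 0.105 m and z of coaster_c in the frame of tray below 0.008 m and angle between coaster_c's own z axis and vertical below 0.1 rad)) and ((horizontal distance between coaster_d and gauge below 0.006 m and z of coaster_d in the frame of gauge between 0.005 and 0.072 m and angle between coaster_d's own z axis and vertical below 0.1 rad) or (x of coaster_d in the frame of tray between 0.02 and 0.098 m and y of coaster_d in the frame of tray between -0.105 and 0.105 m and z of coaster_d in the frame of tray below 0.008 m and angle between coaster_d's own z axis and vertical below 0.1 rad)) and ((horizontal distance between coaster_a and gauge below 0.006 m and z of coaster_a in the frame of mark above -0.011 m) or (horizontal distance between coaster_b and gauge below 0.006 m and z of coaster_b in the frame of mark above -0.012 m) or (horizontal distance between coaster_c and gauge below 0.006 m and z of coaster_c in the frame of mark above -0.013 m) or (horizontal distance between coaster_d and gauge below 0.006 m and z of coaster_d in the frame of mark above -0.014 m)) and not (horizontal distance between coaster_a and gauge below 0.03 m and z of coaster_a in the frame of mark above 0.002 m) and not (horizontal distance between coaster_b and gauge below 0.03 m and z of coaster_b in the frame of mark above 0.002 m) and not (horizontal distance between coaster_c and gauge below 0.03 m and z of coaster_c in the frame of mark above 0.002 m) and not (horizontal distance between coaster_d and gauge below 0.03 m and z of coaster_d in the frame of mark above 0.002 m) and not (horizontal distance between coaster_e and gauge below 0.03 m and z of coaster_e in the frame of mark above 0.002 m) and not (horizontal distance between coaster_f and gauge below 0.03 m and z of coaster_f in the frame of mark above 0.002 m) and linear speed of each of coaster_a, coaster_b, coaster_c, coaster_d, coaster_e, coaster_f below 0.03 m/s); the robot touches nothing.
It fails at once if a jar or the mixing cup is shifted more than 25 mm or tipped (distance of any of jar_blue, jar_gold, mixing_cup from where it was at the start of the episode above 0.025 m or angle between any of jar_blue, jar_gold, mixing_cup's own z axis and vertical above 0.35 rad).
It fails at once if a coaster is let fall into the gauge (moves faster than 0.5 m/s inside the tube, a drop of about 13 mm) ((horizontal distance between coaster_a and gauge below 0.025 m and z of coaster_a in the frame of gauge below 0.074 m and linear speed of coaster_a above 0.5 m/s) or (horizontal distance between coaster_b and gauge below 0.025 m and z of coaster_b in the frame of gauge below 0.074 m and linear speed of coaster_b above 0.5 m/s) or (horizontal distance between coaster_c and gauge below 0.025 m and z of coaster_c in the frame of gauge below 0.074 m and linear speed of coaster_c above 0.5 m/s) or (horizontal distance between coaster_d and gauge below 0.025 m and z of coaster_d in the frame of gauge below 0.074 m and linear speed of coaster_d above 0.5 m/s) or (horizontal distance between coaster_e and gauge below 0.025 m and z of coaster_e in the frame of gauge below 0.074 m and linear speed of coaster_e above 0.5 m/s) or (horizontal distance between coaster_f and gauge below 0.025 m and z of coaster_f in the frame of gauge below 0.074 m and linear speed of coaster_f above 0.5 m/s)).
It also fails if it takes over 70 s, if anything falls off the work surface, if the arm or the gripper's body presses on something with over 40 N, if the wrist force passes 120 N, or if a joint passes its speed limit or range.

### The arm

A 6-joint arm with a two-finger parallel gripper is mounted at the origin on the work surface. World frame = base frame: x ahead of the robot, y to its left, z up, the work surface at z = 0. Lengths are in mm, angles in rad, forces in N, time in s.
With the tool pointing down it reaches from about 275 to 750 mm from the base axis. Payload 10.2 kg.
Tool frame: the origin (TCP) lies where the fingers leave the gripper's body, on its centre line; the fingertips stand 73 mm ahead of it and the grasp point (between the pads) lies 54 mm ahead of it; z points along the fingers, y is the line along which they close (so a half turn about z gives the same grasp; the last joint's range is limited). The gripper opens to 85 mm and grips with 20 to 120 N. Pads are 22 mm wide; open, the fingers measure 114 mm over their backs; the gripper's body (76 mm by 85 mm) begins 54 mm behind the grasp point. The pads swing forward as they close: fully open they stand 13 mm farther back than shut.
Start: joints at [-0.223, 0.313, 1.498, -0, 1.331, -0.223], TCP at [525.006, -0.014, 303.894] pointing down, gripper open.
Joint ranges: [-2.94, 2.94], [-0.97, 2.17], [0.19, 2.56], [-1.23, 4.37], [0.02, 3.11], [-2.88, 2.88]. Speed limits (rad/s): [2.39, 2.39, 3.01, 3.14, 3.14, 3.14].

### API

Orientations are given as a unit quaternion [w, x, y, z].
In Python, from rig import ctrl gives the robot as it stands.
- The arm moves only by the shell command python3 -m creep 'ROWS' [OPENING] [FORCE]. ROWS is JSON, a list that holds one entry, the list of rows, each a list of 6 numbers: the shift along the world's x, y, z in units of 25 mm (1.0 is 25 mm), then the turn, a rotation vector about the world's x, y, z in units of 5 degrees (1.0 is 5 degrees). In form: [[[x, y, z, ax, ay, az], ...]]. A call has 1 to 20 rows; each row is the pose to reach, as a shift and turn from the pose commanded when the call began; what a row does not reach only later rows make up. A row lasts 1/12 s, in which the tool goes at most 41.7 mm and 7.16 degrees, less where a joint would pass 70% of its speed; a pose out of reach is approached as far as the arm can. A call with a gripper value outside its range is refused whole. OPENING is the finger opening in mm, from 0 to 85.4, set as the call begins (- or left out, the last holds). The fingers move at their own pace and stop on an object; FORCE is the grip in N (left out, the last holds). Time passes only in rows, so rows that repeat a pose let the fingers close. It gives the time, the measured TCP pose, the force, the opening and the grip force at its end, in the units of the state.
- ctrl.sense(): the state, without advancing time (a new reading comes with each control period).
- ctrl.capture(name): name is "scene" or "side" or "wrist"; returns a dict with "image" (384x512x3 uint8, red, green, blue), "fx", "fy", "cx", "cy" (pixels), "R" (3x3) and "t" (3): a world point X has camera coordinates R X + t. Camera axes: x right, y down, z forward; pixel columns grow to the right and rows downward; lengths in mm; the calibration is good to about 2 mm. A picture is of the moment at which its call begins. There is no depth.
- ctrl.finish_job(): hands the job in; it is judged then, once.
The state is a dict: "time_s": time; "joints": joint angles; "dq": joint speeds; "tau": joint torques, N m; "eef_pos": TCP position; "ee_rot": TCP orientation; "force": force on the tool from outside, world axes, zero at the start; "wrist_torque": the same for the moment, N m; "grip_width": opening from 0.0 (shut) to 1.0 (fully open); "grip_force": force on a finger pad.
Only numpy, scipy, OpenCV 4.12 (cv2) and the standard library are available. Lean on these libraries where they do the work, as an engineer would, in place of code of your own. Each camera call takes 0.05 s, during which the arm holds its last target. There are 200 camera calls.

## Working session

There is one attempt and no reset: what is moved stays moved. The work goes in short steps, Python scripts to look and compute and a shell command to move; the robot and the scene stay as the last step left them, time stands still between calls to the robot, and variables do not carry over. Pictures are saved under pics/ and viewed, at most 10 in all, crops included, and the job is handed in when it is done.

```bash
ls; mkdir -p pics
cat > h.py <<'E'
import numpy as np, cv2
from rig import ctrl
def cap(n,f=None):
    c=ctrl.capture(n); c={k:(np.array(v) if k in('image','R','t') else v) for k,v in c.items()}
    if f: cv2.imwrite(f'pics/{f}.png',cv2.cvtColor(c['image'],cv2.COLOR_RGB2BGR)); np.save(f'pics/{f}.npy',c,allow_pickle=True)
    return c
def load(f): return np.load(f'pics/{f}.npy',allow_pickle=True).item()
def ray(c,u,v):
    d=c['R'].T@np.array([(u-c['cx'])/c['fx'],(v-c['cy'])/c['fy'],1]); return -c['R'].T@c['t'],d
def plane(c,u,v,z):
    o,d=ray(c,u,v); return o+d*(z-o[2])/d[2]
def proj(c,X):
    p=c['R']@np.array(X,float)+c['t']; return np.array([c['fx']*p[0]/p[2]+c['cx'],c['fy']*p[1]/p[2]+c['cy']])
def tri(obs):
    A=0;b=0
    for c,u,v in obs:
        o,d=ray(c,u,v); d/=np.linalg.norm(d); P=np.eye(3)-np.outer(d,d); A=A+P; b=b+P@o
    return np.linalg.solve(A,b)
E
python3 - <<'E'
from h import *
a=cap('scene','s0');b=cap('side','d0');w=cap('wrist','w0')
for c in(a,b,w): print(-c['R'].T@c['t'],c['fx'],c['cx'],c['cy'],c['R'][2])
print(ctrl.sense())
im=np.hstack([cv2.imread('pics/s0.png'),cv2.imread('pics/d0.png')])
E
```

```text
pics
[1116.2230846   693.9213929   745.38539309] 445.6264755052638 254.35729554801873 192.41602936074906 [-0.51736174 -0.61566204 -0.59438798]
[519.47229074 720.21443697 881.52257367] 446.6209904261487 261.0388391891219 184.26855637413428 [ 0.01914163 -0.66834168 -0.74360809]
[525.81442651  79.37061295 373.06920999] 288.9356946989465 251.96871565057373 191.75168936203244 [-5.91706174e-04 -3.08905651e-01 -9.51092503e-01]
{'time_s': 0.15, 'joints': array([-2.23386784e-01,  3.13326180e-01,  1.49822623e+00, -2.20252897e-05,
        1.33098703e+00, -2.23381965e-01]), 'dq': array([ 0.000777  , -0.00137857, -0.00358282,  0.00070399,  0.00078648,
        0.00103225]), 'tau': array([ 1.79854873e-03, -4.12368500e+01, -2.59796566e+01, -1.57318855e-04,
        3.17765021e-03, -3.62555340e-05]), 'eef_pos': array([5.24888634e+02, 1.60641651e-02, 3.03477773e+02]), 'ee_rot': array([-3.94878174e-04,  7.07106552e-01,  7.07106851e-01, -2.61318446e-04]), 'force': array([ 0.80825599, -0.34527112,  0.67876439]), 'wrist_torque': array([-0.0382546 ,  0.02627894, -0.00317966]), 'grip_force': 0.0, 'grip_width': 0.9994497563602048}
```

View pictures.

View pics/s0.png

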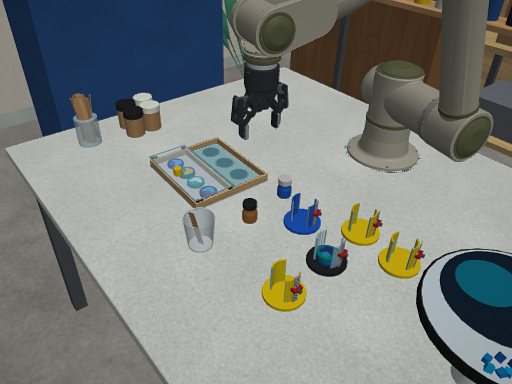

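View pics/d0.png

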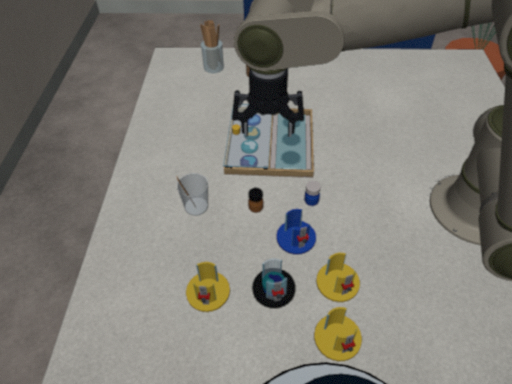

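Run:
```python
from h import *
s=cv2.imread('pics/s0.png');d=cv2.imread('pics/d0.png')
r=lambda im,x,y,w,h:cv2.resize(im[y:y+h,x:x+w],(400,300),interpolation=cv2.INTER_CUBIC)
cv2.imwrite('pics/crop.png',np.vstack([np.hstack([r(s,287,221,80,60),r(d,234,255,80,60)]),np.hstack([r(s,145,125,128,96),r(d,210,90,128,96)])]))
S=load('s0');D=load('d0')
for n,c,box in(('s',S,(290,230,75,50)),('d',D,(235,250,75,65))):
    x,y,w,h=box;g=c['image'][y:y+h,x:x+w];m=(g.max(2)<50).astype(np.uint8)
    # base ellipse: hull of the largest dark contour
    cs=cv2.findContours(m,0,2)[0];k=max(cs,key=cv2.contourArea);e=cv2.fitEllipse(cv2.convexHull(k));
    u,v=e[0][0]+x,e[0][1]+y;print(n,'base',u,v,e[1],plane(c,u,v,7))
    hs=cv2.cvtColor(c['image'],cv2.COLOR_RGB2HSV)
    r_=((hs[...,0]<8)|(hs[...,0]>172))&(hs[...,1]>150)&(hs[...,2]>90);q=np.zeros_like(r_);q[y:y+h,x:x+w]=1
    v_,u_=np.nonzero(r_&q);print('red',u_.min(),u_.max(),v_.min(),v_.max(),u_.mean(),v_.mean())
    yl=(hs[...,0]>18)&(hs[...,0]<32)&(hs[...,1]>180)&(hs[...,2]>120);q=np.zeros_like(yl)
    if n=='s': q[155:185,165:195]=1
    else: q[115:140,225:250]=1
    v_,u_=np.nonzero(yl&q);print('knob',len(u_),u_.mean(),v_.mean(),u_.min(),u_.max(),v_.min(),v_.max(),plane(c,u_.mean(),v_.mean(),46))
```

```text
s base 325.98605728149414 260.1437931060791 (30.601425170898438, 40.96232604980469) [508.34151613 235.73229524   7.        ]
red 338 346 249 257 342.3235294117647 253.47058823529412
knob 65 177.43076923076924 170.5076923076923 173 181 166 175 [ 613.8336061  -242.32854103   46.        ]
d base 273.47733306884766 287.76932525634766 (38.44241714477539, 41.53590393066406) [507.91291294 236.88935844   7.        ]
red 272 282 289 295 277.47222222222223 292.1666666666667
knob 30 235.73333333333332 128.9 234 238 126 132 [ 617.50064752 -240.273654     46.        ]
```

View pics/crop.png

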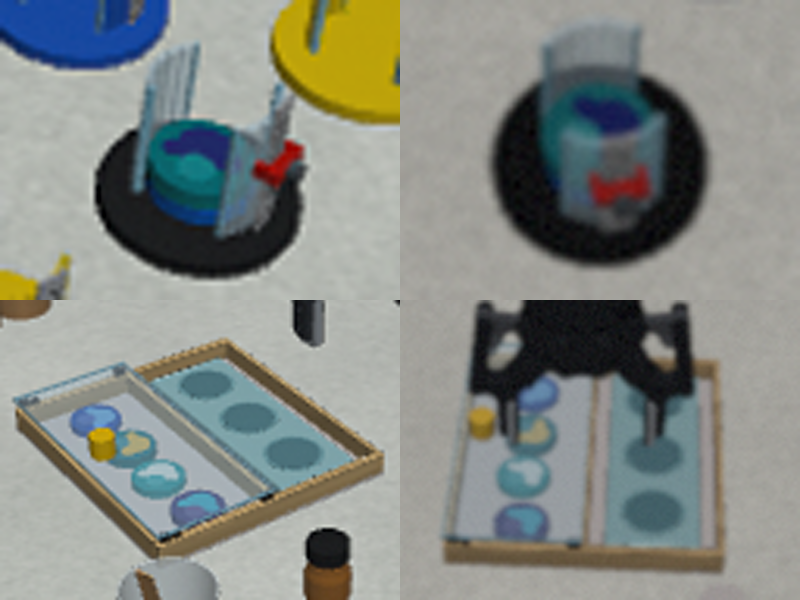

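```bash
python3 -m creep '[[[-0.2,1.5,-0.4,0,0,0],[-0.4,3,-1,0,0,0],[-0.5,4.5,-1.5,0,0,0],[-0.6,6,-2,0,0,0],[-0.7,7.5,-2.5,0,0,0],[-0.7,9,-3,0,0,0],[-0.7,10.2,-3,0,0,0],[-0.7,10.2,-3,0,0,0],[-0.7,10.2,-3,0,0,0]]]'
python3 - <<'E'
from h import *
c=cap('wrist','w1');d=cap('side','d1');print(ctrl.sense()['time_s'],-c['R'].T@c['t'])
w=c['image'];
u,v=proj(c,[508,236,10]);print(u,v);u,v=int(u),int(v)
x,y=max(0,u-90),max(0,v-75)
cv2.imwrite('pics/crop2.png',cv2.resize(cv2.cvtColor(w[y:y+150,x:x+180],4),None,fx=4,fy=4,interpolation=cv2.INTER_CUBIC));print(x,y)
E
```

```text
time_s: 0.9
eef_pos: [507.1, 256.1, 228.4]
ee_rot: [-0.0, 0.706, 0.708, -0.0]
force: [0.4, -0.1, 0.6]
grip_width: 1.0
grip_force: 0.0
1.0 [507.81971789 335.49504668 297.96948297]
251.9966887417936 196.9553638365607
161 121
```

View pics/crop2.png

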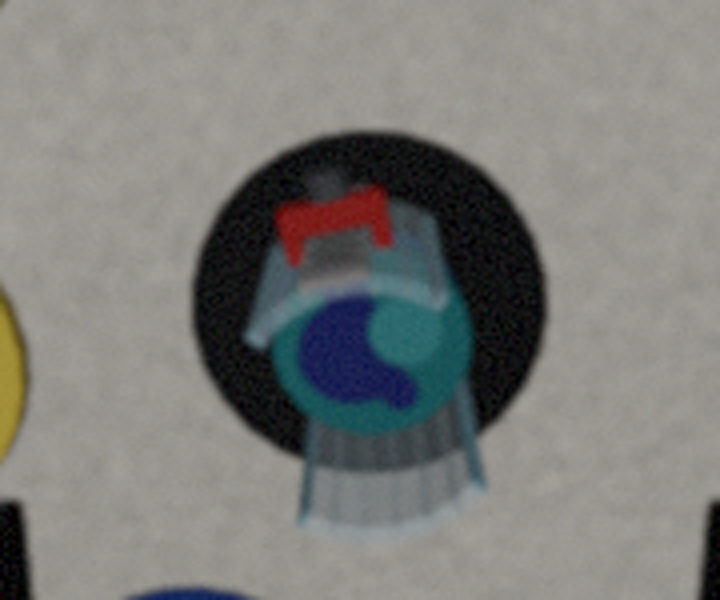

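Run:
```python
from h import *
C=load('w1');S=load('s0');D=load('d1')
def red(c,box):
    x,y,w,h=box;hs=cv2.cvtColor(cv2.resize(c['image'][y:y+h,x:x+w],None,fx=4,fy=4,interpolation=cv2.INTER_CUBIC),cv2.COLOR_RGB2HSV)
    m=((hs[...,0]<8)|(hs[...,0]>172))&(hs[...,1]>130)&(hs[...,2]>80)
    v,u=np.nonzero(m);return np.stack([u/4+x-.375,v/4+y-.375],1)
g=C['image'][121:271,161:341];m=(g.max(2)<45).astype(np.uint8);m[:, :40]=0;m[:,142:]=0
k=max(cv2.findContours(m,0,2)[0],key=cv2.contourArea);e=cv2.fitEllipse(cv2.convexHull(k));u,v=e[0][0]+161,e[0][1]+121
print('base',e,plane(C,u,v,10))
hull=cv2.convexHull(k)[:,0]+[161,121];P=np.array([plane(C,*p,10)[:2] for p in hull])
from scipy.optimize import least_squares
f=least_squares(lambda q:np.hypot(*(P-q[:2]).T)-q[2],[508,236,48]);print('circle',f.x)
hs=cv2.cvtColor(C['image'],cv2.COLOR_RGB2HSV);
R=red(C,(220,155,50,40));T=red(S,(330,243,25,20));U=red(D,(265,283,25,18))
for n,c,r in(('w',C,R),('s',S,T),('d',D,U)):
    h=cv2.convexHull(r.astype(np.float32))[:,0];print(n,len(r),r.mean(0),r.min(0),r.max(0)); print(np.round(cv2.minAreaRect(r.astype(np.float32))[1],1),cv2.minAreaRect(r.astype(np.float32))[2])
    for z in(47,50,53,56,59): 
        pass
print('tri centroid',tri([(C,*R.mean(0)),(S,*T.mean(0)),(D,*U.mean(0))]),tri([(C,*R.mean(0)),(D,*U.mean(0))]),tri([(C,*R.mean(0)),(S,*T.mean(0))]))
# cursor top back edge corners (wrist px)
for z in(47,51,55,59):
    a=plane(C,229.9,173.2,z);b=plane(C,256.6,167.2,z);print(z,a,b,np.linalg.norm(a-b),np.degrees(np.arctan2(*(b-a)[1::-1])), np.hypot(*((a+b)/2-[*f.x[:2],0])[:2]))
D=D;im=lambda c,x,y,w,h:cv2.resize(cv2.cvtColor(c['image'][y:y+h,x:x+w],4),(400,300),interpolation=cv2.INTER_CUBIC)
cv2.imwrite('pics/crop3.png',np.hstack([im(S,325,238,32,24),im(D,258,276,32,24)]))
```

```text
base ((91.86133575439453, 74.99762725830078), (83.18599700927734, 86.6261978149414), 89.47306823730469) [508.90824865 237.06902671  10.        ]
circle [508.86272361 235.00994949  45.96686191]
w 4398 [244.08429968 175.5246703 ] [229.875 167.875] [258.375 186.625]
[14.9 27.8] 78.33123016357422
s 642 [342.19431464 253.5144081 ] [337.375 248.875] [346.875 257.875]
[ 6.3 10.1] 36.869895935058594
d 743 [277.57351952 292.21080081] [271.875 288.375] [283.125 295.375]
[ 5.8 11.1] 80.53767395019531
tri centroid [500.39789313 270.42170488  50.26195024] [500.39481338 269.14153154  47.18303414] [500.804534   270.49956235  50.87073608]
47 [488.15591275 271.22383054  47.        ] [512.00680708 276.77087797  47.        ] 24.487443628709222 13.092640171631464 39.964109888755175
51 [488.46931827 272.24819757  51.        ] [511.94007244 277.7068351   51.        ] 24.097158031610164 13.092640171631494 40.89459442359462
55 [488.78272378 273.2725646   55.        ] [511.87333781 278.64279222  55.        ] 23.706872434511176 13.09264017163163 41.827711933555996
59 [489.0961293  274.29693164  59.        ] [511.80660317 279.57874934  59.        ] 23.316586837412103 13.09264017163153 42.7632900602752
```

View pics/crop3.png

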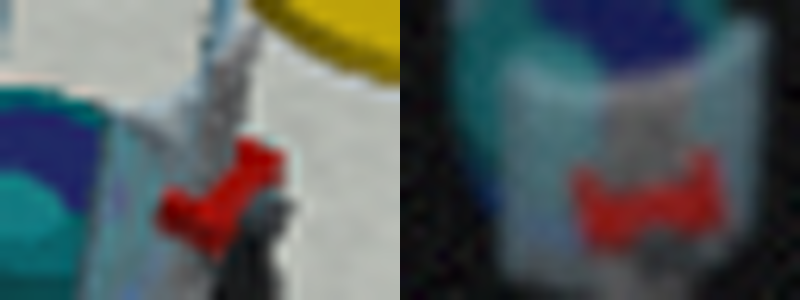

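```bash
python3 -m creep '[[[0,0.8,0,-1,0,0],[0,1.6,-0.4,-2,0,0],[0,2.4,-0.8,-3,0,0],[0,3.2,-1.2,-4,0,0],[0,4,-1.6,-5,0,0],[0,4.8,-2,-6,0,0],[0,4.8,-2.6,-7,0,0],[0,4.8,-2.6,-8,0,0],[0,4.8,-2.6,-8,0,0],[0,4.8,-2.6,-8,0,0]]]'
python3 - <<'E'
from h import *
c=cap('wrist','w2');print(-c['R'].T@c['t'],c['R'][2])
w=c['image'];
for X in([508.7,236,10],[499,277,52],[499,277,84]):print(proj(c,X))
u,v=proj(c,[503,255,50]).astype(int)
x,y=max(0,u-80),max(0,v-60);print(x,y)
cv2.imwrite('pics/crop4.png',cv2.resize(cv2.cvtColor(w[y:y+120,x:x+160],4),None,fx=5,fy=5,interpolation=cv2.INTER_CUBIC))
E
```

```text
time_s: 1.83
eef_pos: [508.0, 374.3, 163.6]
ee_rot: [0.241, 0.665, 0.664, -0.241]
force: [0.8, 0.4, -0.5]
grip_width: 0.997
grip_force: 0.0
[508.99983986 480.18608127 166.27193127] [-0.0010557  -0.8470066  -0.53158132]
[251.97299711 189.20158635]
[239.87596073 205.68398076]
[238.92599405 243.06444771]
165 156
```

View pics/crop4.png

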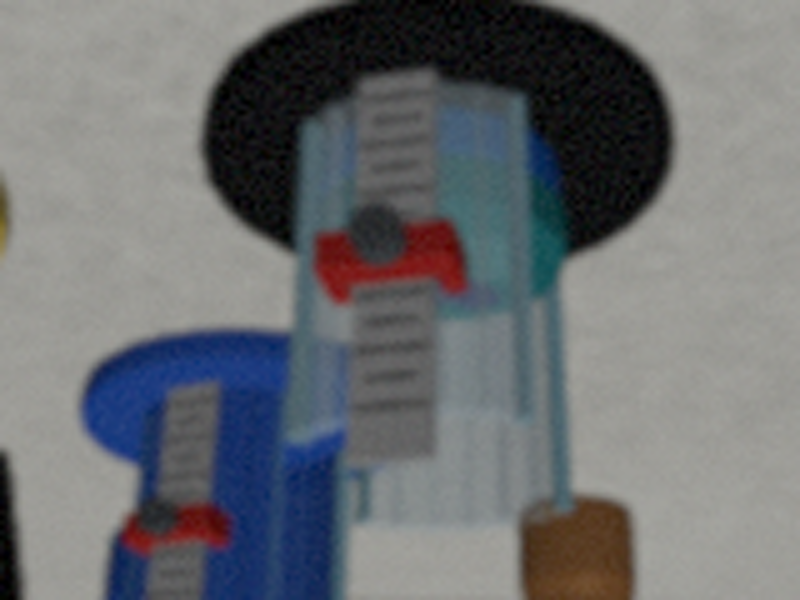

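Run:
```python
from h import *
from scipy.optimize import least_squares,brentq
c=load('w2');W=load('w1')
V=lambda y:156+(y-2)/5
for yb,yt,ym in((72,459,283),(75,457,283),(70,462,286)):
    # strip foot position y0 and z offset (calibration) so that ends match
    f=least_squares(lambda q:[proj(c,[499,q[0],10+q[1]])[1]-V(yb),proj(c,[499,q[0],84+q[1]])[1]-V(yt)],[270,0]);q=f.x
    print(q,brentq(lambda z:proj(c,[499,q[0],z+q[1]])[1]-V(ym),20,80))
def circ(c,box,z,thr):
    x,y,w,h=box;m=(c['image'][y:y+h,x:x+w].max(2)<thr).astype(np.uint8)
    k=max(cv2.findContours(m,0,2)[0],key=cv2.contourArea);return cv2.convexHull(k)[:,0]+[x,y]
h=circ(c,(200,150,105,60),0,60);print(h.min(0),h.max(0))
# silhouette of base: left/right extremes at z~5 ; widest row
for n,C,box in(('w2',c,(200,150,105,60)),('w1',W,(205,145,100,100))):
    H=circ(C,box,0,70).astype(float)
    def res(q):
        a=np.linspace(0,2*np.pi,180);r=[]
        pts=np.array([proj(C,[q[0]+48*np.cos(t),q[1]+48*np.sin(t),z]) for z in(0,10) for t in a],np.float32)
        hull=cv2.convexHull(pts);return [cv2.pointPolygonTest(hull,(float(p[0]),float(p[1])),True) for p in H if n=='w1' or p[1]<205]
    f=least_squares(res,[508,236],diff_step=1e-3,loss='soft_l1');print(n,f.x,f.cost,np.round(res(f.x),1))
```

```text
[2.68556072e+02 1.34448575e-01] 53.29986743276621
[265.6590115   -1.31964857] 53.20940395280066
[271.20341905   1.64280448] 53.75682866318393
[206 154] [298 206]
w2 [508.88659745 231.01436882] 14.390677269515884 [-0.4 -0.1  0.1  0.1  0.1  0.4  0.8  1.   0.7  1.8  2.7  2.9  2.8  2.7
  2.7  1.9  1.4  0.7  0.6  0.7  0.2  0.1  0.1 -0.  -0.  -0.3 -0.2]
w1 [509.38691223 232.51847508] 29.94132727132034 [0.5 0.6 0.7 0.7 0.7 1.  1.1 1.3 1.5 1.7 2.4 2.4 2.6 2.6 2.6 3.1 3.7 2.5
 2.4 2.1 2.2 2.  1.7 1.5 1.5 1.5 1.1 0.7 0.6 0.4 0.1 0.5 0.3 0.4 0.4 0.3
 0.4]
```

Run:
```python
from h import *
W=load('w1');g=lambda x,y:(161+(x-1.5)/4,121+(y-1.5)/4)
P=lambda x,y,z:plane(W,*g(x,y),z)
print('top',P(370,131,0)[1]-48,'bot',P(365,470,10)[1]+48,'lr',P(193,300,10)[0]+48,P(547,300,10)[0]-48)
print('coaster f: l,r,b',P(272,345,31)[0]+25,P(472,335,31)[0]-25,P(380,434,31)[1]+25)
# rim outer bottom end corners / arcs on z=74: outer r31, -y side
c,s=np.cos(np.radians(13.2)),np.sin(np.radians(13.2))
for p in((302,524),(486,488),(367,538)): print(P(*p,74))
for p in((249,345),(441,305)): print('front',P(*p,74))
w=load('w2');q=lambda x,y,z:plane(w,165+(x-2)/5,156+(y-2)/5,z)
print('w2 lr',q(204,140,8)[0]+48,q(674,140,8)[0]-48)
# rim slot-edge points in w2: 
for p in((290,440),(527,415),(570,508),(345,520)): print('w2',q(*p,74))
S=load('s0');D=load('d1')
for n,C,x0,y0 in(('s',S,287,221),('d',load('d0'),234,255)):
    h=lambda x,y,z:plane(C,x0+(x-2)/5,y0+(y-2)/5,z)
    pts=(((95,185),(302,205)) if n=='s' else ((493,160),(707,160)))
    if n=='d': pts=((93,160),(307,160));print('d y',h(200,68,10)[1]+48,h(200,266,0)[1]-48,'x',h(93,160,8)[0]-48,h(307,160,8)[0]+48)
```

```text
top 232.47252865005885 bot 235.8378691206114 lr 510.6006192667712 507.76496181619245
coaster f: l,r,b 509.90589152222947 509.25076427371175 233.74438207391353
[494.19735887 207.52823832  74.        ]
[534.10422885 216.39641051  74.        ]
[508.41120668 204.0962499   74.        ]
front [483.8278554  249.35553608  74.        ]
front [523.43798332 258.21696035  74.        ]
w2 lr 510.78303595429287 507.47959479130543
w2 [484.00304144 251.14126711  74.        ]
w2 [523.33042074 261.75345246  74.        ]
w2 [533.7020401  217.38773419  74.        ]
w2 [491.02619745 210.67014322  74.        ]
d y 237.65429942967705 232.39866961278437 x 506.3319372675155 509.0356569266593
```

```bash
python3 -m creep '[[[0,-0.5,1,1,0,0],[0.2,-1.5,2.2,2,0,0],[0.4,-3,3.5,3,0,0],[0.6,-4.5,4.5,4,0,0],[0.8,-6,5.5,5,0,0],[1,-7.5,6.2,6,0,0],[1.2,-9,6.6,7,0,0],[1.4,-10.6,6.6,8,0,0],[1.6,-12.2,6.6,8,0,0],[1.8,-13.8,6.6,8,0,0],[2,-15.4,6.6,8,0,0],[2.1,-17,6.6,8,0,0],[2.1,-18.6,6.6,8,0,0],[2.1,-20.2,6.6,8,0,0],[2.1,-21.8,6.6,8,0,0],[2.1,-21.8,6.6,8,0,0],[2.1,-21.8,6.6,8,0,0]]]'
python3 - <<'E'
from h import *
c=cap('wrist','w3');cap('scene','s3');print(-c['R'].T@c['t'])
cv2.imwrite('pics/w3b.png',cv2.resize(cv2.cvtColor(c['image'],4),(800,600),interpolation=cv2.INTER_CUBIC))
E
```

```text
time_s: 3.3
eef_pos: [559.1, -172.7, 330.0]
ee_rot: [0.001, 0.709, 0.705, 0.001]
force: [-0.2, 1.8, 0.6]
grip_width: 1.003
grip_force: 0.0
[560.1691999  -93.33057117 399.60028973]
```

View pics/w3b.png

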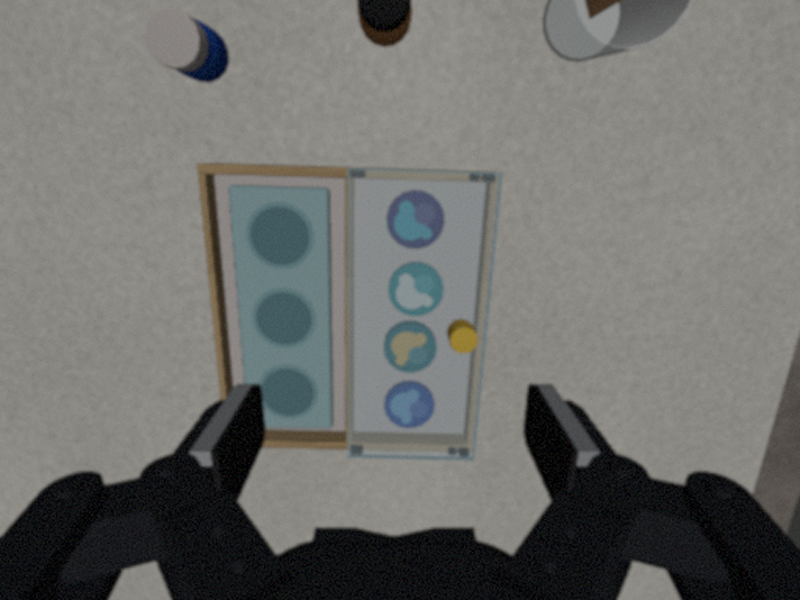

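Run:
```python
from h import *
C=load('w3');P=lambda x,y,z:plane(C,(x+.5)*.64-.5,(y+.5)*.64-.5,z)
A=P(200,164,24);B=P(348,168,24);E_=P(212,446,24)
print('corners',A,B,E_,'cover',P(500,172,33),P(472,459,33))
for a,b in((P(348,170,24),P(349,447,24)),(A,E_)): d=b-a;print('yaw',np.degrees(np.arctan2(d[0],-d[1])),np.linalg.norm(d))
d=P(348,168,24)-A;print('yawx',np.degrees(np.arctan2(d[1],d[0])))
d=P(471,459,33)-P(500,172,33);print('yaw',np.degrees(np.arctan2(d[0],-d[1])))
for n,x,y,z in(('c',415.5,219,15),('b',416,288,14),('d',410,346,16),('a',410,403.5,13)):print(n,P(x,y,z))
hs=cv2.cvtColor(C['image'],cv2.COLOR_RGB2HSV);m=(hs[...,0]>18)&(hs[...,0]<32)&(hs[...,1]>170)&(hs[...,2]>140);m[:, :280]=0
v,u=np.nonzero(m);print(len(u),u.mean()/.64,v.mean()/.64);print('knob',plane(C,u.mean(),v.mean(),57))
S=load('s3');hs=cv2.cvtColor(S['image'],cv2.COLOR_RGB2HSV);m=(hs[...,0]>18)&(hs[...,0]<32)&(hs[...,1]>150)&(hs[...,2]>90);m[:150]=0;m[190:]=0;m[:,200:]=0
v,u=np.nonzero(m);print(len(u),plane(S,u.mean(),v.mean(),48))
```

```text
corners [ 407.24422651 -100.82553104   24.        ] [ 524.83351668 -104.54475576   24.        ] [ 382.48367183 -364.33910552   24.        ] cover [ 644.47134562 -107.95196007   33.        ] [ 635.34746313 -374.66594651   33.        ]
yaw -1.906113539243388 260.6651393474279
yaw -5.367928659724875 264.6743074154196
yawx -1.8116008901997926
yaw -2.166568377679622
c [ 579.57984359 -146.59455786   15.        ]
b [ 580.63947529 -207.81333102   14.        ]
d [ 575.52102557 -263.09111196   16.        ]
a [ 575.97344329 -325.30387983   13.        ]
80 463.88671875 339.7265625
knob [ 618.40147192 -239.90838528   57.        ]
73 [ 616.06670245 -239.39447405   48.        ]
```

```bash
python3 -m creep '[[[0.5,-0.6,-1.3,0,0,-0.4],[1,-1.2,-2.6,0,0,-0.4],[1.6,-1.9,-4,0,0,-0.4],[2,-2.4,-5.4,0,0,-0.4],[2.3,-2.8,-6.6,0,0,-0.4],[2.3,-2.8,-7.4,0,0,-0.4],[2.3,-2.8,-8,0,0,-0.4],[2.3,-2.8,-8.4,0,0,-0.4],[2.3,-2.8,-8.76,0,0,-0.4],[2.3,-2.8,-8.76,0,0,-0.4],[2.3,-2.8,-8.76,0,0,-0.4]]]' 85 && python3 -m creep '[[[0,0,0,0,0,0],[0,0,0,0,0,0],[0,0,0,0,0,0],[0,0,0,0,0,0],[0,0,0,0,0,0],[0,0,0,0,0,0],[0,0,0,0,0,0],[0,0,0,0,0,0]]]' 15 25
```

```text
time_s: 4.32
eef_pos: [617.8, -239.7, 110.7]
ee_rot: [0.001, 0.719, 0.695, 0.0]
force: [-0.3, 0.4, 1.3]
grip_width: 0.995
grip_force: 0.0
time_s: 4.98
eef_pos: [617.2, -240.1, 110.2]
ee_rot: [-0.0, 0.719, 0.695, -0.0]
force: [-5.6, 0.2, 4.7]
grip_width: 0.267
grip_force: 26.5
```

```bash
python3 -m creep '[[[-0.1,0,0.1,0,-0.32,0],[-0.19,0,0.195,0,-0.64,0],[-0.29,0,0.29,0,-0.95,0],[-0.39,0,0.38,0,-1.27,0],[-0.39,0,0.38,0,-1.27,0],[-0.69,0.01,0.38,0,-1.27,0],[-1.09,0.03,0.38,0,-1.27,0],[-1.49,0.04,0.38,0,-1.27,0],[-1.89,0.05,0.38,0,-1.27,0],[-2.29,0.07,0.38,0,-1.27,0],[-2.4,0.08,0.29,0,-0.95,0],[-2.6,0.09,0.195,0,-0.64,0],[-2.8,0.1,0.1,0,-0.32,0],[-3,0.11,0,0,0,0],[-3.4,0.12,0,0,0,0],[-3.8,0.14,0,0,0,0],[-4.2,0.15,0,0,0,0],[-4.5,0.16,0,0,0,0],[-4.66,0.16,0,0,0,0],[-4.66,0.16,0,0,0,0]]]'
python3 - <<'E'
from h import *
c=cap('scene','s5')
cv2.imwrite('pics/s5c.png',cv2.resize(cv2.cvtColor(c['image'][90:240,140:340],4),(800,600),interpolation=cv2.INTER_CUBIC))
E
```

```text
time_s: 6.65
eef_pos: [501.0, -236.0, 110.2]
ee_rot: [0.0, 0.719, 0.695, 0.0]
force: [0.1, 0.4, 5.1]
grip_width: 0.269
grip_force: 26.6
```

View pics/s5c.png

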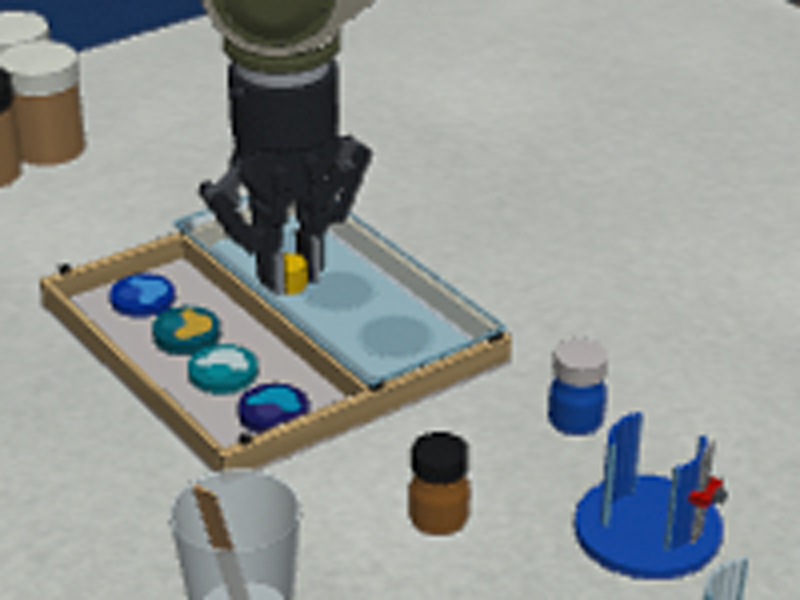

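```bash
python3 -m creep '[[[0,0,0,0,0,0],[0,0,0,0,0,0],[0,0,0,0,0,0],[0,0,0,0,0,0],[0,0,0.6,0,0,0],[0,0,1.6,0,0,0],[0.6,0.6,2.8,0,0,0],[1.4,1.6,4,0,0,0],[2.2,2.8,4.8,0,0,0],[3.1,4.24,4.8,0,0,0],[3.1,4.24,4.8,0,0,0],[3.1,4.24,4.8,0,0,0],[3.1,4.24,4.8,0,0,0]]]' 62
cat > co.py <<'E'
import sys
from h import *
# measure coaster: dark/saturated blob in wrist view near expected spot, ellipse-fit -> plane at its top
c=cap('wrist',sys.argv[1]);X=list(map(float,sys.argv[2:5]))
u,v=proj(c,X).astype(int);r=60
x0,y0=max(0,u-r),max(0,v-r);g=c['image'][y0:v+r,x0:u+r]
hs=cv2.cvtColor(g,cv2.COLOR_RGB2HSV);m=((hs[...,1]>80)&(hs[...,0]>75)&(hs[...,0]<140)).astype(np.uint8)
if len(sys.argv)>5: m|=((hs[...,1]>80)&(hs[...,0]>12)&(hs[...,0]<40)).astype(np.uint8)
m=cv2.morphologyEx(m,cv2.MORPH_OPEN,np.ones((3,3)))
for k in cv2.findContours(m,0,2)[0]:
    if cv2.contourArea(k)<500: continue
    h=cv2.convexHull(k)[:,0]+[x0,y0];P=np.array([plane(c,*p,X[2])[:2] for p in h])
    (a,b),R=cv2.minEnclosingCircle(P.astype(np.float32));lo,hi=P.min(0),P.max(0)
    print('centre',(lo+hi)/2,'ext',hi-lo,'enc',a,b,R,'px',h.mean(0))
s=ctrl.sense();print(s['eef_pos'],s['ee_rot'],s['time_s'])
E
python3 co.py w6 579.6 -146.6 15
```

```text
time_s: 7.78
eef_pos: [578.2, -130.2, 229.2]
ee_rot: [-0.001, 0.719, 0.695, -0.0]
force: [0.2, -0.1, 0.9]
grip_width: 0.726
grip_force: 0.0
centre [ 579.98320688 -199.13110336] ext [45.53663206 32.55956187] enc 580.3956909179688 -206.2578125 24.031400680541992 px [253.33333333 236.93333333]
centre [ 579.29832745 -146.64326814] ext [45.89635829 47.36243458] enc 579.3665161132812 -146.4766082763672 24.10171890258789 px [252.40740741 193.77777778]
[ 577.97789828 -130.79366433  229.29721418] [-5.36490691e-04  7.19591005e-01  6.94397819e-01 -4.09120665e-04] 7.8333
```

```bash
python3 -m creep '[[[0,-0.3,-1,0,0,0],[0.03,-0.68,-2,0,0,0],[0.03,-0.68,-3,0,0,0],[0.03,-0.68,-4,0,0,0],[0.03,-0.68,-5,0,0,0],[0.03,-0.68,-5.6,0,0,0],[0.03,-0.68,-6,0,0,0],[0.03,-0.68,-6.26,0,0,0],[0.03,-0.68,-6.26,0,0,0],[0.03,-0.68,-6.26,0,0,0]]]' 62 && python3 -m creep '[[[0,0,0,0,0,0],[0,0,0,0,0,0],[0,0,0,0,0,0],[0,0,0,0,0,0],[0,0,0,0,0,0],[0,0,0,0,0,0]]]' 40 22 && python3 -m creep '[[[0,0,0.3,0,0,0],[0,0,0.8,0,0,0],[0,0,1.5,0,0,0],[0,0,2.5,0,0,0],[0,0,3.5,0,0,0],[0,0,3.5,0,0,0]]]'
python3 - <<'E'
from h import *
c=cap('wrist','w7');s=cap('scene','s7')
e=ctrl.sense();t=e['eef_pos'];print(t,proj(c,t-[0,0,60]),proj(s,t-[0,0,60]))
u,v=proj(c,t-[0,0,60]).astype(int);U,V=proj(s,t-[0,0,60]).astype(int)
f=lambda i,u,v,r:cv2.resize(cv2.cvtColor(i[max(0,v-r):v+r,max(0,u-r):u+r],4),(400,400),interpolation=cv2.INTER_CUBIC)
cv2.imwrite('pics/c7.png',np.hstack([f(c['image'],u,v,110),f(s['image'],U,V,40)]))
E
```

```text
time_s: 8.67
eef_pos: [579.4, -147.5, 74.0]
ee_rot: [0.0, 0.72, 0.694, 0.0]
force: [0.0, -0.1, 0.3]
grip_width: 0.726
grip_force: 0.0
time_s: 9.17
eef_pos: [579.7, -147.4, 74.7]
ee_rot: [0.001, 0.719, 0.695, 0.0]
force: [-1.8, -0.5, 7.2]
grip_width: 0.573
grip_force: 23.0
time_s: 9.67
eef_pos: [580.9, -147.6, 167.1]
ee_rot: [0.004, 0.719, 0.695, 0.002]
force: [0.4, 0.6, 1.3]
grip_width: 0.574
grip_force: 22.9
[ 579.52970082 -147.03340056  162.46123394] [246.44112116 255.08306811] [205.84661613 164.27839116]
```

View pics/c7.png

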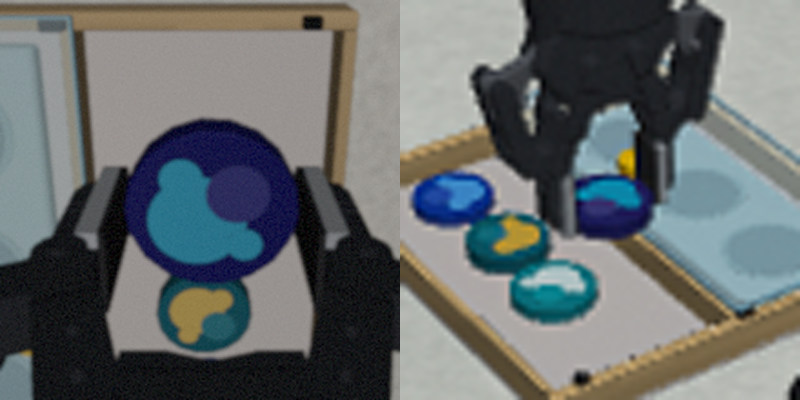

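```bash
python3 -m creep '[[[0,0.2,0.4,0,0,0],[-0.1,0.7,0.76,0,0,0],[-0.3,1.5,0.76,0,0,0.3],[-0.5,2.6,0.76,0,0,0.6],[-0.8,3.9,0.76,0,0,1],[-1,5.2,0.76,0,0,1.4],[-1.3,6.5,0.76,0,0,1.8],[-1.5,7.8,0.76,0,0,2.2],[-1.8,9.1,0.76,0,0,2.6],[-2,10.4,0.76,0,0,3],[-2.2,11.7,0.76,0,0,3],[-2.4,12.9,0.76,0,0,3],[-2.6,13.9,0.76,0,0,3],[-2.7,14.7,0.76,0,0,3],[-2.82,15.1,0.76,0,0,3],[-2.82,15.25,0.76,0,0,3],[-2.82,15.25,0.76,0,0,3],[-2.82,15.25,0.76,0,0,3],[-2.82,15.25,0.76,0,0,3]]]'
python3 - <<'E'
from h import *
c=cap('wrist','w8');s=cap('scene','s8');d=cap('side','d8')
t=ctrl.sense()['eef_pos'];print(t)
f=lambda i,u,v,r:cv2.resize(cv2.cvtColor(i[max(0,v-r):v+r,max(0,u-r):u+r],4),(400,400),interpolation=cv2.INTER_CUBIC)
u,v=proj(c,t-[0,0,75]).astype(int);U,V=proj(d,[509,234,60]).astype(int)
print(u,v,U,V);cv2.imwrite('pics/c8.png',np.hstack([f(c['image'],u,v,120),f(d['image'],U,V,40)]))
E
```

```text
time_s: 11.35
eef_pos: [509.0, 233.3, 179.9]
ee_rot: [-0.0, 0.623, 0.782, -0.0]
force: [-0.6, -0.6, 0.1]
grip_width: 0.571
grip_force: 22.9
[508.99484691 233.49885387 179.91324931]
250 245 273 273
```

View pics/c8.png

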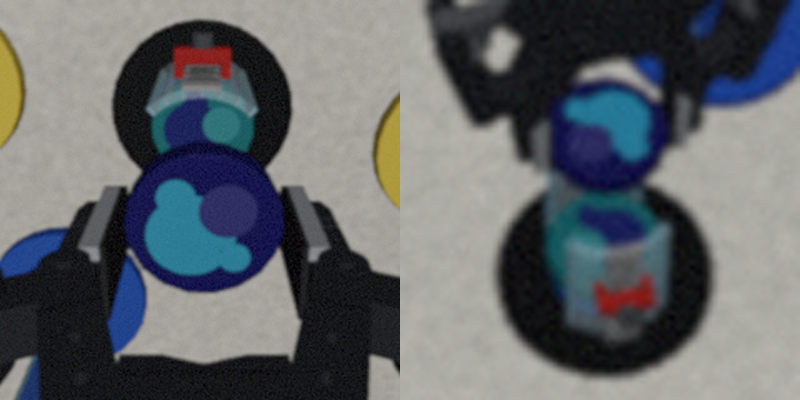

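```bash
python3 -m creep '[[[0,0,-0.4,0,0,0],[0,0,-0.8,0,0,0],[0,0,-1.1,0,0,0],[0,0,-1.3,0,0,0],[0,0,-1.45,0,0,0],[0,0,-1.6,0,0,0],[0,0,-1.75,0,0,0],[0,0,-1.75,0,0,0]]]' && python3 -m creep '[[[0,0,-0.15,0,0,0],[0,0,-0.3,0,0,0],[0,0,-0.45,0,0,0],[0,0,-0.6,0,0,0],[0,0,-0.6,0,0,0]]]'
```

```text
time_s: 12.17
eef_pos: [508.6, 234.2, 135.5]
ee_rot: [-0.0, 0.622, 0.783, -0.0]
force: [-0.5, -0.5, -0.4]
grip_width: 0.57
grip_force: 22.9
time_s: 12.58
eef_pos: [508.5, 234.2, 120.3]
ee_rot: [-0.0, 0.623, 0.783, -0.0]
force: [0.2, 0.5, -0.8]
grip_width: 0.572
grip_force: 22.9
```

```bash
python3 -m creep '[[[0,0,-0.15,0,0,0],[0,0,-0.3,0,0,0],[0,0,-0.45,0,0,0],[0,0,-0.6,0,0,0],[0,0,-0.66,0,0,0],[0,0,-0.72,0,0,0],[0,0,-0.75,0,0,0],[0,0,-0.75,0,0,0]]]'
```

```text
time_s: 13.25
eef_pos: [508.8, 234.3, 102.3]
ee_rot: [-0.0, 0.623, 0.783, -0.0]
force: [-1.5, 0.7, -0.5]
grip_width: 0.573
grip_force: 22.9
```

```bash
python3 -m creep '[[[0,0,-0.04,0,0,0],[0,0,-0.07,0,0,0],[0,0,-0.07,0,0,0]]]'; python3 -m creep '[[[0,0,-0.04,0,0,0],[0,0,-0.04,0,0,0]]]'
```

```text
time_s: 13.5
eef_pos: [508.9, 234.3, 101.7]
ee_rot: [0.0, 0.622, 0.783, 0.0]
force: [-3.5, -1.0, 9.1]
grip_width: 0.574
grip_force: 23.7
time_s: 13.67
eef_pos: [509.0, 234.3, 101.6]
ee_rot: [0.0, 0.622, 0.783, 0.0]
force: [-6.9, -1.3, 19.3]
grip_width: 0.571
grip_force: 24.4
```

```bash
python3 -m creep '[[[0,0,0.04,0,0,0],[0,0,0.04,0,0,0],[0,0,0.04,0,0,0],[0,0,0.04,0,0,0],[0,0,0.3,0,0,0],[0,0,0.8,0,0,0],[0,0,1.6,0,0,0],[0,0,2.8,0,0,0],[0,0,3.6,0,0,0],[0,0,3.6,0,0,0]]]' 62 && python3 co.py w9 508.9 234.3 42 && python3 -m creep '[[[0.1,-1,0.5,0,0,-0.4],[0.3,-2.4,1,0,0,-1],[0.5,-3.9,1.6,0,0,-1.6],[0.7,-5.4,1.6,0,0,-2.2],[0.9,-6.9,1.6,0,0,-2.8],[1.1,-8.4,1.6,0,0,-3],[1.3,-9.9,1.6,0,0,-3],[1.5,-11.4,1.6,0,0,-3],[1.8,-12.9,1.6,0,0,-3],[2.1,-14.4,1.6,0,0,-3],[2.4,-15.9,1.6,0,0,-3],[2.6,-17.4,1.6,0,0,-3],[2.7,-18.6,1.6,0,0,-3],[2.7,-19.25,1.6,0,0,-3],[2.7,-19.25,1.6,0,0,-3],[2.7,-19.25,1.6,0,0,-3],[2.7,-19.25,1.6,0,0,-3]]]' && python3 co.py w10 575.5 -263 16 gold
```

```text
time_s: 14.5
eef_pos: [510.1, 234.6, 194.2]
ee_rot: [0.002, 0.622, 0.783, 0.003]
force: [-0.4, 0.4, 0.9]
grip_width: 0.727
grip_force: 0.0
centre [509.76135104 231.11734953] ext [51.2475816  42.44912613] enc 510.1042175292969 233.68118286132812 26.236154556274414 px [251.70833333 202.95833333]
[509.41426442 234.44377694 191.88638977] [0.00135217 0.62248461 0.78262902 0.00170521] 14.55
time_s: 15.97
eef_pos: [576.2, -245.6, 229.2]
ee_rot: [-0.001, 0.719, 0.695, 0.0]
force: [0.3, 0.3, -0.6]
grip_width: 0.729
grip_force: 0.0
centre [ 575.32883336 -316.72667385] ext [46.53064485 31.37990894] enc 575.1522216796875 -324.1532897949219 23.726585388183594 px [252.17647059 240.35294118]
centre [ 575.28803318 -264.78444925] ext [45.89578936 47.52082529] enc 575.4639282226562 -264.72369384765625 24.28645896911621 px [251.04166667 197.5       ]
centre [ 580.21048794 -216.80903795] ext [47.04610167 32.4214238 ] enc 580.2066650390625 -209.95553588867188 23.551403045654297 px [254.52631579 152.84210526]
[ 576.35508302 -245.45214597  229.48905026] [-3.85703818e-04  7.18799964e-01  6.95216845e-01  4.15300543e-05] 16.0167
```

```bash
python3 -m creep '[[[0,-0.3,-1,0,0,0],[-0.04,-0.73,-2,0,0,0],[-0.04,-0.73,-3,0,0,0],[-0.04,-0.73,-4,0,0,0],[-0.04,-0.73,-5,0,0,0],[-0.04,-0.73,-5.6,0,0,0],[-0.04,-0.73,-6,0,0,0],[-0.04,-0.73,-6.19,0,0,0],[-0.04,-0.73,-6.19,0,0,0],[-0.04,-0.73,-6.19,0,0,0]]]' 62 && python3 -m creep '[[[0,0,0,0,0,0],[0,0,0,0,0,0],[0,0,0,0,0,0],[0,0,0,0,0,0],[0,0,0,0,0,0],[0,0,0,0,0,0]]]' 40 22 && python3 -m creep '[[[0,0,0.3,0,0,0],[0,0,0.8,0,0,0],[0,0,1.5,0,0,0],[0,0,2.5,0,0,0],[0,0,3.5,0,0,0],[0,0,4.24,0,0,0],[0,0,4.24,0,0,0],[0,0,4.24,0,0,0]]]' && python3 co.py w11 575.3 -265.3 122 gold
```

```text
time_s: 16.85
eef_pos: [575.7, -265.1, 75.9]
ee_rot: [0.001, 0.719, 0.695, 0.0]
force: [1.1, -0.2, -0.0]
grip_width: 0.727
grip_force: 0.0
time_s: 17.35
eef_pos: [575.8, -265.4, 76.4]
ee_rot: [0.001, 0.719, 0.695, 0.0]
force: [-0.2, 1.1, 6.0]
grip_width: 0.572
grip_force: 22.7
time_s: 18.02
eef_pos: [575.4, -265.4, 182.4]
ee_rot: [0.001, 0.719, 0.695, 0.0]
force: [-0.0, 0.3, -2.2]
grip_width: 0.573
grip_force: 22.9
centre [ 576.37473542 -263.71337747] ext [49.61822337 51.2226453 ] enc 576.5162963867188 -263.71337890625 25.77726173400879 px [251.12903226 257.12903226]
[ 575.05809181 -265.18567407  180.98126894] [-4.19297286e-06  7.19356677e-01  6.94640893e-01 -1.52359160e-05] 18.0667
```

```bash
python3 -m creep '[[[0,0.3,0,0,0,0],[-0.1,0.9,0,0,0,0],[-0.3,1.8,0,0,0,0.3],[-0.5,3,0,0,0,0.6],[-0.7,4.3,0,0,0,1],[-0.9,5.6,0,0,0,1.4],[-1.1,6.9,0,0,0,1.8],[-1.3,8.2,0,0,0,2.2],[-1.5,9.5,0,0,0,2.6],[-1.7,10.8,0,0,0,3],[-1.9,12.1,0,0,0,3],[-2.1,13.4,0,0,0,3],[-2.2,14.7,0,0,0,3],[-2.3,16,0,0,0,3],[-2.4,17.2,0,0,0,3],[-2.5,18.2,0,0,0,3],[-2.6,19,0,0,0,3],[-2.64,19.6,0,0,0,3],[-2.64,19.98,0,0,0,3],[-2.64,19.98,0,0,0,3]]]' && python3 -m creep '[[[0,0,0,0,0,0],[0,0,0,0,0,0],[0,0,-0.4,0,0,0],[0,0,-0.8,0,0,0],[0,0,-1.1,0,0,0],[0,0,-1.3,0,0,0],[0,0,-1.45,0,0,0],[0,0,-1.6,0,0,0],[0,0,-1.75,0,0,0],[0,0,-1.75,0,0,0]]]'
```

```text
time_s: 19.73
eef_pos: [508.5, 235.7, 180.1]
ee_rot: [-0.001, 0.622, 0.783, -0.0]
force: [-0.1, -0.1, -0.5]
grip_width: 0.574
grip_force: 22.9
time_s: 20.57
eef_pos: [509.1, 234.2, 136.5]
ee_rot: [-0.0, 0.623, 0.783, -0.0]
force: [0.0, -0.4, -0.4]
grip_width: 0.571
grip_force: 22.9
```

```bash
python3 -m creep '[[[0,0,-0.15,0,0,0],[0,0,-0.3,0,0,0],[0,0,-0.45,0,0,0],[0,0,-0.6,0,0,0],[0,0,-0.75,0,0,0],[0,0,-0.83,0,0,0],[0,0,-0.83,0,0,0]]]'
```

```text
time_s: 21.15
eef_pos: [509.1, 234.2, 115.8]
ee_rot: [-0.0, 0.623, 0.783, -0.0]
force: [-0.4, 0.3, 0.3]
grip_width: 0.57
grip_force: 22.9
```

Contact is expected near 114.

```bash
python3 -m creep '[[[0,0,-0.04,0,0,0],[0,0,-0.06,0,0,0],[0,0,-0.06,0,0,0]]]'; python3 -m creep '[[[0,0,-0.03,0,0,0],[0,0,-0.03,0,0,0]]]'
```

```text
time_s: 21.4
eef_pos: [509.3, 234.2, 114.9]
ee_rot: [0.0, 0.623, 0.783, 0.0]
force: [-0.3, -0.1, 0.1]
grip_width: 0.571
grip_force: 22.9
time_s: 21.57
eef_pos: [509.4, 234.3, 114.5]
ee_rot: [0.0, 0.623, 0.783, 0.0]
force: [-0.4, -0.4, 2.3]
grip_width: 0.572
grip_force: 23.1
```

Touching at 114.5. I press slightly, release, rise, then tilt for the same oblique look as before and measure the top against the cursor.

```bash
python3 -m creep '[[[0,0,-0.02,0,0,0],[0,0,-0.02,0,0,0]]]'; python3 -m creep '[[[0,0,0,0,0,0],[0,0,0,0,0,0],[0,0,0,0,0,0],[0,0,0,0,0,0],[0,0,0.3,0,0,0],[0,0,0.8,0,0,0],[0,0,1.6,0,0,0],[0,0,2.8,0,0,0],[0,0,3.4,0,0,0],[0,0,3.4,0,0,0]]]' 62 && python3 co.py w12 509 234.3 54 gold; python3 -m creep '[[[0,0.8,0,-1,0,-0.3],[0,1.6,-0.2,-2,0,-0.6],[0,2.4,-0.4,-3,0,-0.8],[0,3.2,-0.6,-4,0,-1],[0,4,-0.8,-5,0,-1],[0,4.8,-0.8,-6,0,-1],[0,5.6,-0.8,-7,0,-1],[0,5.6,-0.8,-8,0,-1],[0,5.6,-0.8,-8,0,-1],[0,5.6,-0.8,-8,0,-1]]]'
python3 - <<'E'
from h import *
c=cap('wrist','w13');S=cap('scene','s13');cap('side','d13')
for n,X in(('top +x',[533.5,240,54]),('axis54',[509,234.3,54]),('cursor',[499.5,275,50])):print(n,proj(c,X))
hs=cv2.cvtColor(c['image'],cv2.COLOR_RGB2HSV)
u0,v0=proj(c,[509,234.3,54]).astype(int);Y,X=np.mgrid[:384,:512]
near=(abs(X-u0)<45)&(abs(Y-v0)<45)
gd=near&(hs[...,0]>14)&(hs[...,0]<30)&(hs[...,1]>90);rd=near&((hs[...,0]<8)|(hs[...,0]>172))&(hs[...,1]>130)&(hs[...,2]>70)
for n,m in(('gold',gd),('red',rd)):
    v,u=np.nonzero(m);print(n,len(u),u.min(),u.max(),v.min(),v.max())
E
```

```text
time_s: 21.73
eef_pos: [509.4, 234.3, 114.4]
ee_rot: [0.0, 0.622, 0.783, 0.0]
force: [-2.5, -0.5, 6.5]
grip_width: 0.571
grip_force: 23.6
time_s: 22.57
eef_pos: [510.4, 234.6, 202.7]
ee_rot: [0.002, 0.622, 0.783, 0.003]
force: [-1.1, 0.1, 0.4]
grip_width: 0.729
grip_force: 0.0
centre [510.02951848 233.17616027] ext [51.90137134 47.0459141 ] enc 509.73931884765625 234.05899047851562 26.809181213378906 px [250.60869565 203.82608696]
[509.73608969 234.38128119 200.47657405] [0.0011206  0.622489   0.78262651 0.00139051] 22.6167
time_s: 23.45
eef_pos: [508.9, 374.3, 176.8]
ee_rot: [0.212, 0.617, 0.709, -0.268]
force: [0.1, -0.5, 0.4]
grip_width: 0.723
grip_force: 0.0
top +x [278.97747033 218.86012725]
axis54 [252.52827163 217.72317506]
cursor [246.52601824 190.01104857]
gold 41 216 289 174 261
red 246 234 261 187 201
```

Run:
```python
from h import *
from scipy.optimize import least_squares,brentq
c=load('w13');hs=cv2.cvtColor(c['image'],cv2.COLOR_RGB2HSV)
for z in(10,45,53,84):print(z,proj(c,[500.7,268.5,z]))
for v in range(160,240):
    u=int(round(proj(c,[500.7,268.5,50])[0]));g=c['image'][v,u-1:u+6].mean(0).astype(int);print(v,*g,end=' | ')
print(u)
```

```text
10 [252.7370068  158.12126582]
45 [248.04611842 189.38949968]
53 [246.87401723 197.20241937]
84 [241.92068117 230.22006077]
160 100 100 100 | 161 99 100 100 | 162 90 90 90 | 163 83 82 83 | 164 94 94 95 | 165 102 103 102 | 166 99 100 100 | 167 89 90 90 | 168 94 94 95 | 169 102 103 103 | 170 99 99 99 | 171 84 85 85 | 172 90 89 89 | 173 102 101 102 | 174 103 102 103 | 175 91 92 92 | 176 84 85 85 | 177 94 94 94 | 178 102 102 103 | 179 99 100 100 | 180 84 84 84 | 181 74 74 75 | 182 72 73 75 | 183 68 69 70 | 184 58 60 61 | 185 52 54 55 | 186 50 49 51 | 187 51 45 47 | 188 50 42 45 | 189 52 44 48 | 190 55 48 51 | 191 63 53 56 | 192 71 48 50 | 193 95 46 48 | 194 118 42 41 | 195 127 29 27 | 196 129 32 30 | 197 126 59 59 | 198 111 84 84 | 199 91 85 85 | 200 81 83 83 | 201 96 96 96 | 202 103 103 104 | 203 102 102 101 | 204 89 89 89 | 205 83 83 84 | 206 94 94 95 | 207 104 103 104 | 208 104 104 105 | 209 92 92 92 | 210 81 81 81 | 211 92 91 92 | 212 103 103 103 | 213 105 105 105 | 214 98 97 98 | 215 88 89 88 | 216 93 93 94 | 217 102 102 103 | 218 104 104 105 | 219 101 101 101 | 220 87 87 87 | 221 82 82 82 | 222 92 93 93 | 223 101 102 102 | 224 104 104 105 | 225 101 102 102 | 226 101 102 103 | 227 98 101 101 | 228 102 104 104 | 229 104 105 105 | 230 110 111 111 | 231 120 122 122 | 232 131 134 135 | 233 136 141 142 | 234 137 143 144 | 235 140 146 146 | 236 138 145 146 | 237 140 146 147 | 238 140 146 146 | 239 140 146 147 | 247
```

Run:
```python
from h import *
S=load('s13');hs=cv2.cvtColor(S['image'],cv2.COLOR_RGB2HSV)
Y,X=np.mgrid[:384,:512];k=proj(S,[501,-236,48])
m=(hs[...,0]>18)&(hs[...,0]<32)&(hs[...,1]>150)&(hs[...,2]>90)&(np.hypot(X-k[0],Y-k[1])<15)
v,u=np.nonzero(m);print('knob',len(u),plane(S,u.mean(),v.mean(),48))
b=((hs[...,0]>80)&(hs[...,0]<135)&(hs[...,1]>110))
for n,P in(('b',[580.5,-208,14]),('a',[576,-325,13])):
    q=proj(S,P);w=b&(np.hypot(X-q[0],Y-q[1])<11);v,u=np.nonzero(w);print(n,len(u),plane(S,u.mean(),v.mean(),10))
print(ctrl.sense()['force'],ctrl.sense()['time_s'])
```

```text
knob 60 [ 500.45019708 -235.63948449   48.        ]
b 126 [ 580.82821305 -207.69204304   10.        ]
a 138 [ 573.17720753 -328.04699138   10.        ]
[-0.26598055 -0.66575097  0.16004999] 23.6
```

```bash
python3 -c "
from rig import ctrl
print(ctrl.finish_job())"
```

```text
the job is handed in; nothing more can be done
None
```

I handed the job in at about 24 s: the cover is fully open, coasters c and d lie on the two in the gauge with the stack top at about 54 mm against a mark I measured at about 53 mm, and a and b are still in the tray bay; no verdict came back.

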